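# Put the impact sockets back on their rail in order of size

### The job

Put the four black impact sockets back on the socket rail in order of size, the smallest on the post next to the red end stop and the largest at the other end: one on each post, standing upright over it with the mouth down and sitting flat on the rail. Set them down gently, without dropping them, and leave the paste jar where it stands.

Things in the scene. Friction and masses are not known exactly. Their poses are not given: they have to be found in the camera images.
- socket_a: The smallest of four loose black steel impact sockets: a plain upright cylinder 37 mm in diameter and 50 mm tall, standing with its square drive hole (19 mm) up and its open mouth down. The mouth is 24 mm wide at the least and about 28 mm deep. Origin: centre of the underside (the mouth rim); z up, yaw is of no importance.
- socket_b: The second smallest of four loose black steel impact sockets: a plain upright cylinder 46 mm in diameter and 54 mm tall, standing with its square drive hole (19 mm) up and its open mouth down. The mouth is 30 mm wide at the least and about 30 mm deep. Origin: centre of the underside (the mouth rim); z up, yaw is of no importance.
- socket_c: The second largest of four loose black steel impact sockets: a plain upright cylinder 55 mm in diameter and 58 mm tall, standing with its square drive hole (19 mm) up and its open mouth down. The mouth is 36 mm wide at the least and about 32 mm deep. Origin: centre of the underside (the mouth rim); z up, yaw is of no importance.
- socket_d: The largest of four loose black steel impact sockets: a plain upright cylinder 64 mm in diameter and 63 mm tall, standing with its square drive hole (19 mm) up and its open mouth down. The mouth is 41 mm wide at the least and about 35 mm deep. Origin: centre of the underside (the mouth rim); z up, yaw is of no importance.
- post_a: One of the four identical steel posts of the socket rail (which of the four along the rail is not told by its name): 8 mm in diameter with a domed tip, standing 15 mm up out of the rail, an orange disc (22 mm, flat) round its foot. Origin: its foot on the rail's top face, which is flat, 10 mm above the bench and 66 mm wide; x points across the rail, y along it, z up. The posts stand in one line along the middle of the rail, some 75 to 90 mm apart. Fixed.
- post_b: One of the four identical steel posts of the socket rail (which of the four along the rail is not told by its name): 8 mm in diameter with a domed tip, standing 15 mm up out of the rail, an orange disc (22 mm, flat) round its foot. Origin: its foot on the rail's top face, which is flat, 10 mm above the bench and 66 mm wide; x points across the rail, y along it, z up. The posts stand in one line along the middle of the rail, some 75 to 90 mm apart. Fixed.
- post_c: One of the four identical steel posts of the socket rail (which of the four along the rail is not told by its name): 8 mm in diameter with a domed tip, standing 15 mm up out of the rail, an orange disc (22 mm, flat) round its foot. Origin: its foot on the rail's top face, which is flat, 10 mm above the bench and 66 mm wide; x points across the rail, y along it, z up. The posts stand in one line along the middle of the rail, some 75 to 90 mm apart. Fixed.
- post_d: One of the four identical steel posts of the socket rail (which of the four along the rail is not told by its name): 8 mm in diameter with a domed tip, standing 15 mm up out of the rail, an orange disc (22 mm, flat) round its foot. Origin: its foot on the rail's top face, which is flat, 10 mm above the bench and 66 mm wide; x points across the rail, y along it, z up. The posts stand in one line along the middle of the rail, some 75 to 90 mm apart. Fixed.
- red_stop: Red plastic end stop at one end of the socket rail (the other end has a black one): 70 mm across the rail, 18 mm along it, 16 mm high. Origin: centre of its underside, on the bench, on the rail's centre line; the posts lie about 56, 138, 220 and 302 mm from it. Fixed.
- paste_jar: Small closed jar of assembly paste among the sockets, white with a blue band and a blue screw lid, 56 mm in diameter, 48 mm tall, loose. Origin: centre of its underside. To be left alone.

How it is judged:
By the outcome, as a careful person would: the job done as asked, in the order asked, and still so for the second after the job is handed in, with the robot touching nothing.
It also fails if it takes over 88 s, if anything falls off the work surface, if the arm or the gripper's body presses on something with over 40 N, if the wrist force passes 120 N, or if a joint passes its speed limit or range.

### The arm

A 6-joint arm with a two-finger parallel gripper is mounted at the origin on the work surface. World frame = base frame: x ahead of the robot, y to its left, z up, the work surface at z = 0. Lengths are in m, angles in rad, forces in N, time in s.
With the tool pointing down it reaches from about 0.25 to 0.725 m from the base axis. Payload 9.7 kg.
Tool frame: the origin (TCP) lies between the finger pads; the fingertips stand 22 mm ahead of it and the grasp point (between the pads) lies 3 mm ahead of it; z points along the fingers, y is the direction in which the jaws open and shut (so a half turn about z gives the same grasp; the last joint's range is limited). The gripper opens to 85 mm and grips with 20 to 120 N. Pads are 22 mm wide; open, the fingers measure 114 mm over their backs; the gripper's body (76 mm by 85 mm) begins 54 mm behind the grasp point. The pads swing forward as they close: fully open they stand 13 mm farther back than shut.
Start: joints at [-1.297, 0.087, 0.176, 1.66, 0, 1.571], TCP at [0.149, -0.53, 0.253] pointing down, gripper open.
Joint ranges: [-3.13, 3.13], [-0.85, 1.81], [-1.15, 1.24], [-2.2, 2.28], [-1.44, 1.52], [-3.14, 3.14]. Speed limits (rad/s): [2.22, 2.22, 2.57, 3.14, 3.14, 3.14].

### API

Orientations are given as a unit quaternion [w, x, y, z].
In Python, from bench import get_obs, capture, hand_in, look_for gives the robot as it stands.
- The arm moves only by the shell command python3 -m creep 'ROWS' [FORCE]. ROWS is JSON, a list that holds one entry, the list of rows, each a list of 7 numbers: the shift along the world's x, y, z in mm, then the turn, a rotation vector about the world's x, y, z in degrees, then the opening, from 0 (shut) to 1 (fully open). In form: [[[x, y, z, ax, ay, az, gripper], ...]]. A call has 1 to 10 rows; each row is the pose to reach, as a shift and turn from the pose commanded when the call began; what a row does not reach only later rows make up. A row lasts 1/8 s, in which the tool goes at most 62.5 mm and 10.7 degrees, less where a joint would pass 70% of its speed; a pose out of reach is approached as far as the arm can. A call with a gripper value outside its range is refused whole. The fingers move at their own pace and stop on an object; FORCE is the grip in N (left out, the last holds). Time passes only in rows, so rows that repeat a pose let the fingers close. It gives the time, the measured TCP pose, the force and the opening at its end, in the units of the state.
- get_obs(): the state, without advancing time (a new reading comes with each control period).
- capture(name): name is "scene" or "top" or "wrist"; returns a dict with "img" (400x640x3 uint8, blue, green, red), "vertical_fov" (degrees; the focal length in pixels is half the picture's height over the tangent of half this angle, whatever the lens; pixels are square), "cx", "cy" (the principal point, pixels), "dist" ([k1, k2, p1, p2, k3] as OpenCV has them; the pictures are not rectified), "eye" and "rotation" of the camera in the world. Camera axes: x right, y up, looking along -z (the intrinsics and any distortion apply to the point x, -y, -z); pixel columns grow to the right and rows downward; lengths in m; the calibration is good to about 2 mm. A picture is of the moment at which its call begins. There is no depth.
- hand_in(): hands the job in, once; it reports no verdict.
Trained networks look in a picture, given as the dict that the camera call returned (one of the last four; its "shot" number tells which), for a name from the list of things; names that differ only in an ending like _2 or _b are one class to them, and where a whole thing is asked for, a point or a joint stands for the part that bears it (a point fixed in the world has none). Each returns a list of dicts, best first, with "conf" (0 to 1); they miss things now and then, are a little off and sometimes report something else, mostly with a low value. They report only what shows in the picture. A call takes as long as a camera call.
- look_for(picture, thing): "bbox" ([left, top, right, bottom] in pixels, round what is visible of it).
The state is a dict: "time_s": time; "q": joint angles; "joint_vel": joint speeds; "joint_torque": joint torques, N m; "tcp_pos": TCP position; "tcp_rot": TCP orientation; "force": force on the tool from outside, world axes, zero at the start; "torque": the same for the moment, N m; "gripper_width": finger opening in m.
Only numpy, scipy, OpenCV 4.12 (cv2) and the standard library are available. Lean on these libraries where they do the work, as an engineer would, in place of code of your own. Each camera call takes 0.05 s, during which the arm holds its last target.

## Working session

There is one attempt and no reset: what is moved stays moved. The work goes in short steps, Python scripts to look and compute and a shell command to move; the robot and the scene stay as the last step left them, time stands still between calls to the robot, and variables do not carry over. Pictures are saved under pics/ and viewed, and the job is handed in when it is done.

```bash
mkdir -p pics; ls
python3 - <<'E'
from bench import *
import cv2
print(get_obs())
for n in ["scene","top","wrist"]:
    c=capture(n); cv2.imwrite(f"pics/{n}0.png",c["img"]); print({k:v for k,v in c.items() if k!="img"})
E
```

```text
pics
{'time_s': 0.0, 'q': array([-1.29698814e+00,  8.74339195e-02,  1.75098225e-01,  1.65981536e+00,
        3.60421773e-05,  1.57080672e+00]), 'joint_vel': array([ 0.00030677, -0.00080069, -0.00081191, -0.00117669, -0.00020814,
       -0.00126042]), 'joint_torque': array([-1.37317211e-04, -5.20388460e+01,  4.64800501e+01,  1.65235461e-02,
        7.68384643e-05,  2.10414794e-05]), 'tcp_pos': array([ 0.14866936, -0.5292967 ,  0.25257901]), 'tcp_rot': array([-6.73487400e-04,  9.90643746e-01,  1.36471641e-01, -7.45958380e-05]), 'force': array([ 0.65663948,  0.47514723, -0.59014266]), 'torque': array([ 0.00356151,  0.02424294, -0.01075422]), 'gripper_width': 0.0854486621766716}
{'vertical_fov': 56.17828040701278, 'cx': 317.63226241833894, 'cy': 200.7078248023013, 'dist': array([0.01621982, 0.        , 0.        , 0.        , 0.        ]), 'eye': array([0.92422508, 0.28124838, 0.71163281]), 'rotation': array([0.43215842, 0.12009699, 0.25300399, 0.85720756]), 'shot': 1}
{'vertical_fov': 50.16257986707551, 'cx': 311.3214677681764, 'cy': 200.9913560207069, 'dist': array([-0.03732582,  0.        ,  0.        ,  0.        ,  0.        ]), 'eye': array([ 0.45567665, -0.00698779,  0.94628194]), 'rotation': array([ 0.70766545,  0.05370004, -0.03775331, -0.70349172]), 'shot': 2}
{'vertical_fov': 62.34514225355349, 'cx': 319.13197773018237, 'cy': 200.60844271833457, 'dist': array([-0.05071323,  0.        ,  0.        ,  0.        ,  0.        ]), 'eye': array([ 0.22280036, -0.5086104 ,  0.37230433]), 'rotation': array([ 0.78817439, -0.11935417,  0.09125153, -0.59683237]), 'shot': 3}
```

View pics/top0.png

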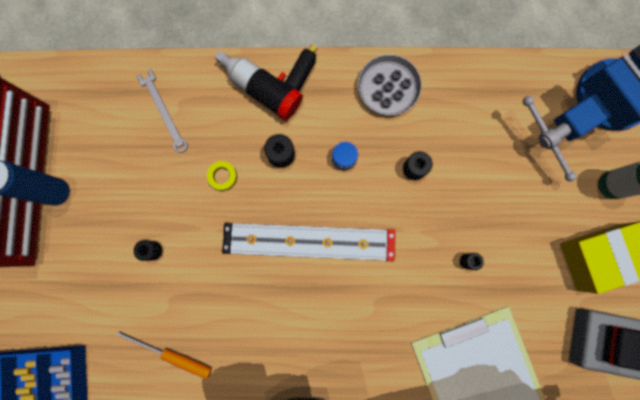

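View pics/scene0.png

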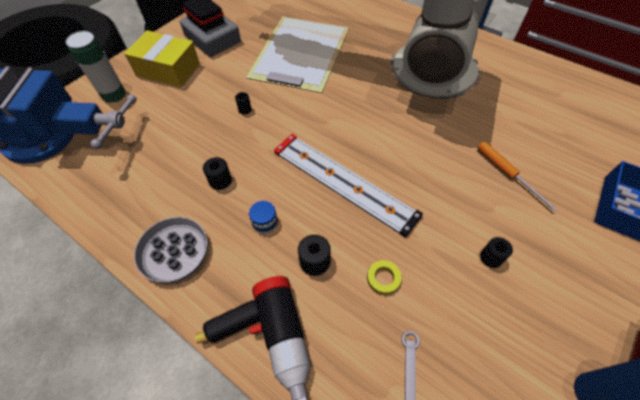

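View pics/wrist0.png

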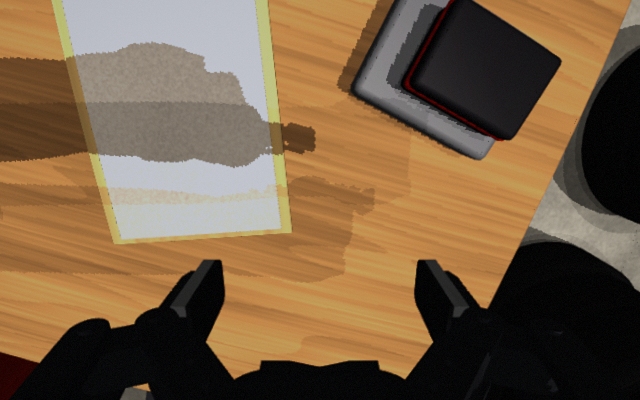

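The top picture shows the rail from the black stop (228,238) to the red stop (391,245). The posts are at columns of about 251, 290, 327 and 363. The sockets are D (279,150), C (418,166), B (148,250) and A (471,261), with the jar at (344,156). Next I'll measure them by fitting cylinder models to the boxes in both views.

```bash
cat > h.py <<'E'
from bench import *
import cv2, numpy as np
from scipy.spatial.transform import Rotation as R
from scipy.optimize import least_squares
S={'a':(37,50),'b':(46,54),'c':(55,58),'d':(64,63)}
def K(c):
    h=c["img"].shape[0]; f=h/2/np.tan(np.radians(c["vertical_fov"])/2)
    return np.array([[f,0,c["cx"]],[0,f,c["cy"]],[0,0,1]])
def Rm(c):
    q=c["rotation"]; return R.from_quat([q[1],q[2],q[3],q[0]]).as_matrix()
def proj(c,P):
    P=np.atleast_2d(P); p=(P-c["eye"])@Rm(c); p=p*[1,-1,-1]
    return cv2.projectPoints(p.reshape(-1,1,3),np.zeros(3),np.zeros(3),K(c),np.asarray(c["dist"],float))[0].reshape(-1,2)
def ray(c,uv):
    u=cv2.undistortPoints(np.array(uv,float).reshape(-1,1,2),K(c),np.asarray(c["dist"],float)).reshape(-1,2)
    return np.c_[u[:,0],-u[:,1],-np.ones(len(u))]@Rm(c).T
def at(c,uv,z):
    d=ray(c,uv); return c["eye"]+d*((z-c["eye"][2])/d[:,2])[:,None]
t=np.linspace(0,2*np.pi,60)
def cyl(x,y,d,h,z=0):
    a=np.c_[x+d/2*np.cos(t),y+d/2*np.sin(t),0*t+z]; return np.r_[a,a+[0,0,h]]
def box(c,*a):
    p=proj(c,cyl(*a)); return np.r_[p.min(0),p.max(0)]
def fit(obs,d,h,x0,z=0):
    r=least_squares(lambda v:np.concatenate([box(c,v[0],v[1],d,h,z)-b for c,b in obs]),x0); return r.x,r.fun
E
python3 - <<'E'
from h import *
top=capture("top"); sc=capture("scene")
guess={'d':(279,150),'c':(418,166),'b':(148,250),'a':(471,261),'j':(344,156)}
D={}
for n,c in (("top",top),("scene",sc)):
    for th in ["socket_a","paste_jar","post_a","red_stop"]:
        D[n,th]=look_for(c,th)
        for o in D[n,th]: print(n,th,round(o["conf"],2),np.round(o["bbox"],1))
for k,uv in guess.items():
    d,h=(56,48) if k=='j' else S[k]; d/=1e3;h/=1e3
    x0=at(top,uv,h)[0,:2]; obs=[]
    for n,c in (("top",top),("scene",sc)):
        e=box(c,*x0,d,h)
        bs=[o["bbox"] for o in D[n,"paste_jar" if k=='j' else "socket_a"]]
        bs=[b for b in bs if np.abs(np.array(b)-e).max()<15]
        if bs: obs.append((c,np.array(bs[0])))
    x,f=fit(obs,d,h,x0); print(k,np.round(x*1000,1),np.round(f,1), [np.round(fit([o],d,h,x0)[0]*1000,1) for o in obs])
for n,c in (("top",top),("scene",sc)):
    for o in D[n,"post_a"]:
        b=np.array(o["bbox"]); print(n,o["conf"],np.round(at(c,[(b[:2]+b[2:])/2],.013)*1000,1))
    for o in D[n,"red_stop"]:
        b=np.array(o["bbox"]); print(n,'red',np.round(at(c,[(b[:2]+b[2:])/2],.012)*1000,1))
for n,c,(x0,y0,x1,y1) in (("t",top,(215,210,405,275)),("s",sc,(265,120,430,240))):
    cv2.imwrite(f"pics/rail_{n}.png",cv2.resize(c["img"][y0:y1,x0:x1],None,fx=4,fy=4,interpolation=2))
E
```

```text
top socket_a 0.92 [402.8 151.  431.6 179.1]
top socket_a 0.8 [262.2 133.  296.6 168.7]
top socket_a 0.62 [132.9 239.5 164.9 260.9]
top socket_a 0.61 [457.6 252.2 483.1 269.1]
top socket_a 0.38 [332.1 143.8 360.2 169.3]
top paste_jar 0.85 [332.5 143.6 359.5 169.1]
top post_a 0.61 [246.4 237.8 257.  243.6]
top post_a 0.53 [356.1 236.8 369.1 249.5]
top red_stop 0.56 [385.2 228.  397.8 259.7]
scene socket_a 0.92 [298.6 235.9 332.8 276.9]
scene socket_a 0.7 [232.3  92.8 250.7 112.4]
scene socket_a 0.58 [482.  236.6 512.7 266. ]
scene socket_a 0.18 [275.5 132.6 294.1 156.7]
scene paste_jar 0.84 [247.  202.7 277.7 233.5]
scene paste_jar 0.37 [300.7 151.  308.4 160.6]
scene post_a 0.64 [351.3 184.  362.6 197.8]
scene post_a 0.63 [300.2 149.4 305.5 160.8]
scene post_a 0.57 [385.4 203.8 392.2 213.7]
scene red_stop 0.62 [275.7 133.4 294.8 156. ]
d [686.3  87.4] [-0.3 -0.7 -2.8 -1.  -0.4 -2.6 -0.9 -0.4] [array([684.4,  84.1]), array([688.2,  90.3])]
c [ 654.2 -215.2] [-1.2 -1.1  1.1  1.1] [array([ 654.2, -215.2])]
b [465.8 367.6] [-0.6 -0.3 -1.9  0.2 -3.1 -2.3  1.2  1.2] [array([465.7, 364.9]), array([465.8, 369.4])]
a [ 450.5 -326.5] [ 0.7 -1.2  0.7 -0.1  1.5 -2.5  0.8  2.4] [array([ 449.1, -324.9]), array([ 452.4, -328.9])]
j [678.  -58.5] [-0.8 -3.7 -1.2  0.7  0.7 -3.7 -0.5 -0.4] [array([674.4, -60.7]), array([681.8, -55.4])]
top 0.61 [[489.  144.3  13. ]]
top 0.53 [[485.3 -97.5  13. ]]
top red [[ 484.2 -160.3   12. ]]
scene 0.64 [[499.3  63.4  13. ]]
scene 0.63 [[489.4 -98.3  13. ]]
scene 0.57 [[497.6 145.   13. ]]
scene red [[ 488.4 -153.8   12. ]]
```

```bash
ls pics
```

```text
rail_s.png
rail_t.png
scene0.png
top0.png
wrist0.png
```

View pics/rail_t.png

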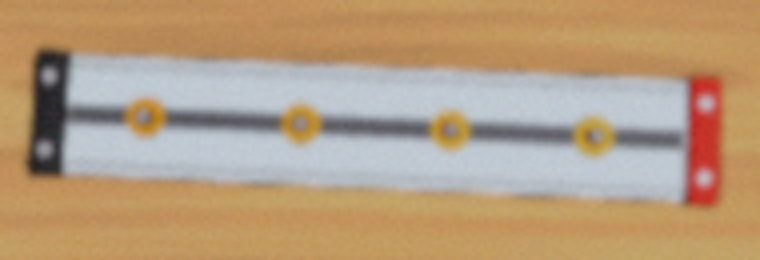

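View pics/rail_s.png

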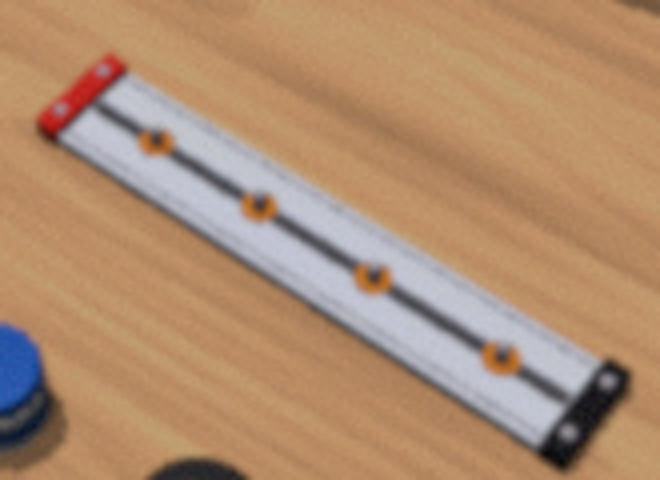

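Run:
```python
from h import *
for n,ro in (("top",(240,225,375,260)),("scene",(290,140,405,225))):
    c=capture(n); x0,y0,x1,y1=ro
    hsv=cv2.cvtColor(c["img"],cv2.COLOR_BGR2HSV)
    m=((hsv[...,0]>8)&(hsv[...,0]<28)&(hsv[...,1]>110))
    full=np.zeros(m.shape,np.uint8); full[y0:y1,x0:x1]=m[y0:y1,x0:x1]
    k,l,s,ce=cv2.connectedComponentsWithStats(full)
    for i in range(1,k):
        if s[i,4]>15: print(n,s[i],np.round(ce[i],1),np.round(at(c,[ce[i]],.011)*1000,1))
    red=((hsv[...,0]<8)|(hsv[...,0]>172))&(hsv[...,1]>140)
    full=np.zeros(m.shape,np.uint8);
    if n=="top": full[220:270,380:402]=red[220:270,380:402]
    else: full[130:160,270:300]=red[130:160,270:300]
    yy,xx=np.nonzero(full); print('red',xx.mean(),yy.mean(),np.round(at(c,[[xx.mean(),yy.mean()]],.014)*1000,1))
```

```text
top [310 225  65   3 125] [349.2 225.6] [[523.4 -68.8  11. ]]
top [246 235  11   9  53] [251.1 238.8] [[493.1 146.1  11. ]]
top [285 237  10   8  50] [289.9 240.5] [[490.1  60.7  11. ]]
top [322 239  11   8  50] [327.2 242.4] [[486.6 -20.8  11. ]]
top [359 240  10   8  47] [363.  243.7] [[484.3 -98.5  11. ]]
top [240 255  91   5 234] [272.4 257.9] [[452.1  98.5  11. ]]
red 390.90340909090907 244.83522727272728 [[ 482.  -158.6   14. ]]
scene [ 304  140  101   62 2946] [370.1 161.2] [[408.8  40.9  11. ]]
scene [395 140  10   7  46] [400.7 142.3] [[315.   69.8  11. ]]
scene [300 153   8   5  31] [303.4 155.4] [[488.  -97.7  11. ]]
scene [ 290  164   94   61 2776] [322.  203.6] [[571.8  19.4  11. ]]
scene [326 169   8   6  33] [329.2 171.8] [[491.4 -18.9  11. ]]
scene [354 187   9   6  38] [357.7 189.8] [[494.6  62.6  11. ]]
scene [386 206   9   7  42] [389.7 209.6] [[497.1 147.4  11. ]]
scene [290 220   7   5  17] [291.9 222.9] [[649.   -3.6  11. ]]
red 284.3884892086331 143.6546762589928 [[ 488.2 -156.4   14. ]]
```

The top and scene views agree to about ±2 mm. Averages in mm:

| Post | x, y |
|---|---|
| a (next to red) | 486, -98 |
| b | 489, -20 |
| c | 492, 61 |
| d | 495, 146 |

| Socket | x, y |
|---|---|
| d | 686, 87 |
| c | 656, -214 |
| b | 466, 368 |
| a | 450, -326 |

I'll pick D first with the jaws along y, because the drill lies close to it in +x.

```bash
python3 -m creep '[[[34,39,0,0,0,10,1],[68,78,0,0,0,20,1],[102,117,0,0,0,30,1],[136,156,0,0,0,40,1],[170,195,0,0,0,50,1],[204,234,0,0,0,60,1],[238,273,0,0,0,70,1],[272,312,0,0,0,80,1],[306,351,0,0,0,90,1],[340,390,0,0,0,100,1]]]' 80
python3 -m creep '[[[34,39,-5,0,0,10,1],[68,78,-10,0,0,20,1],[102,117,-20,0,0,30,1],[136,156,-40,0,0,40,1],[170,195,-60,0,0,50,1],[197,227,-80,0,0,60,1],[197,227,-80,0,0,64,1],[197,227,-80,0,0,64,1]]]'
python3 - <<'E'
from h import *
o=get_obs(); print(o["tcp_pos"],o["tcp_rot"],o["q"])
c=capture("wrist"); cv2.imwrite("pics/w1.png",c["img"])
print([(x["conf"],x["bbox"]) for x in look_for(c,"socket_d")])
p=proj(c,cyl(.6863,.0874,.064,.063)).astype(int)
for q in p: cv2.circle(c["img"],tuple(int(v) for v in q),1,(0,255,0),-1)
cv2.imwrite("pics/w1.png",c["img"])
E
```

```text
time_s: 2.0
tcp_pos: [0.4897, -0.138, 0.2535]
tcp_rot: [0.0, 0.53, 0.848, 0.0]
force: [0.1, 0.1, 0.4]
gripper_width: 0.0857
time_s: 3.0
tcp_pos: [0.6857, 0.0879, 0.1726]
tcp_rot: [-0.001, 0.003, 1.0, -0.0]
force: [-0.2, -0.1, 0.1]
gripper_width: 0.0856
[0.68571926 0.08789292 0.17257224] [-5.31899312e-04  2.71198125e-03  9.99996176e-01 -1.05382935e-04] [ 1.27508089e-01  4.24534945e-01  4.26393418e-01  1.57373696e+00
 -7.08446189e-05  1.32932097e-01]
[(0.8, [0.0, 133.1, 22.0, 186.3]), (0.8, [271.8, 152.7, 360.2, 245.7])]
```

View pics/w1.png

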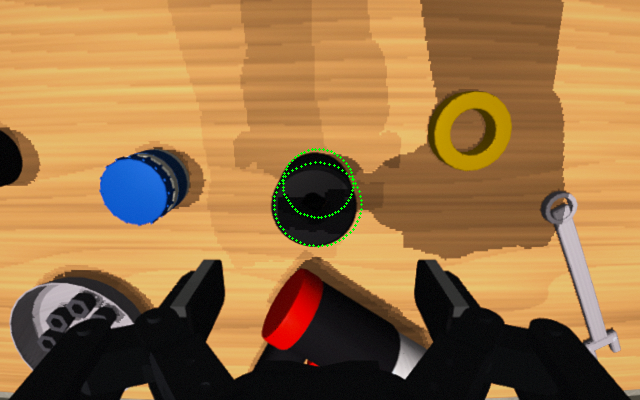

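The wrist view agrees with the D estimate: the model outline lies on the socket at (317,200), about 1 mm off. The drill's red end, at (295,305), is clear of the fingers' y-plane. I'll descend and grip.

```bash
python3 -m creep '[[[0,0,-40,0,0,0,1],[0,0,-80,0,0,0,1],[0,0,-110,0,0,0,1],[0,0,-130,0,0,0,1],[0,0,-130,0,0,0,1],[0,0,-130,0,0,0,0.3],[0,0,-130,0,0,0,0.3],[0,0,-130,0,0,0,0.3],[0,0,-130,0,0,0,0.3],[0,0,-130,0,0,0,0.3]]]' 80
python3 -m creep '[[[0,0,0,0,0,0,0.3],[0,0,5,0,0,0,0.3],[0,0,20,0,0,0,0.3],[0,0,50,0,0,0,0.3],[0,0,70,0,0,0,0.3],[0,0,70,0,0,0,0.3]]]'
python3 - <<'E'
from h import *
o=get_obs(); print(o["tcp_pos"],o["tcp_rot"],o["force"],o["torque"],o["gripper_width"])
c=capture("wrist"); cv2.imwrite("pics/w2.png",c["img"])
E
```

```text
time_s: 4.35
tcp_pos: [0.687, 0.0871, 0.0461]
tcp_rot: [0.002, 0.003, 1.0, -0.0]
force: [-0.4, -2.3, 6.0]
gripper_width: 0.0622
time_s: 5.1
tcp_pos: [0.6867, 0.0877, 0.1157]
tcp_rot: [0.002, 0.003, 1.0, 0.0]
force: [0.9, -0.6, -6.4]
gripper_width: 0.0625
[0.68672826 0.08769948 0.11565446] [1.78383513e-03 2.68550209e-03 9.99994768e-01 2.64862499e-04] [ 0.93082311 -0.62967855 -6.41349896] [ 0.03889689 -0.00589385 -0.00350785] 0.06254535914021707
```

View pics/w2.png

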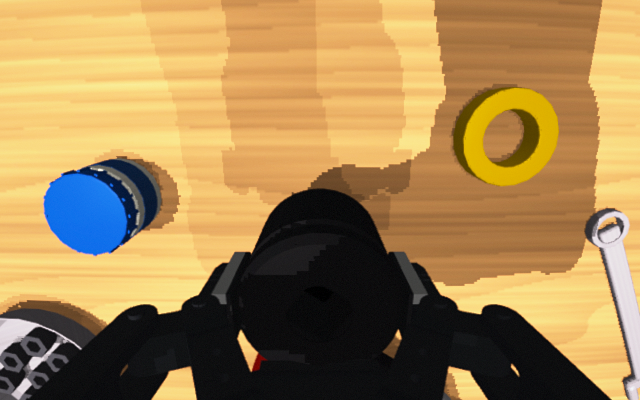

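D is held: width 62.5 mm, about 6.5 N of weight. Carrying it to the far post.

```bash
python3 -m creep '[[[-40,12,0,0,0,0,0.3],[-88,27,0,0,0,0,0.3],[-136,42,0,0,0,0,0.3],[-175,54,0,0,0,0,0.3],[-191,59,-10,0,0,0,0.3],[-191.5,59,-25,0,0,0,0.3],[-191.5,59,-30,0,0,0,0.3],[-191.5,59,-30,0,0,0,0.3]]]'
cat >> h.py <<'E'
def chk(tag,k,post,bottom_z):
    """overlay held socket (at tcp xy) and post; two views"""
    o=get_obs(); p=o["tcp_pos"]; d,h=S[k]; print(np.round(p*1000,1),np.round(o["force"],1),round(o["gripper_width"]*1000,1))
    for n in ("top","scene"):
        c=capture(n); im=c["img"].copy()
        q0=proj(c,[[post[0],post[1],.01]])[0]; x,y=q0.astype(int); x=min(max(x,60),580); y=min(max(y,60),340)
        for v in proj(c,cyl(p[0],p[1],d/1e3,h/1e3,bottom_z)): cv2.circle(im,tuple(int(a) for a in v),0,(0,255,0),-1)
        cv2.imwrite(f"pics/{tag}_{n}.png",cv2.resize(im[y-60:y+60,x-60:x+60],None,fx=4,fy=4,interpolation=2))
E
python3 - <<'E'
from h import *
chk("d1",'d',(.495,.1465),.04)
cv2.imwrite("pics/d1_w.png",capture("wrist")["img"])
import os
a=cv2.imread("pics/d1_top.png");b=cv2.imread("pics/d1_scene.png");cv2.imwrite("pics/d1_m.png",cv2.resize(np.hstack([a,b]),(800,400)))
E
```

```text
time_s: 6.15
tcp_pos: [0.4944, 0.1461, 0.0824]
tcp_rot: [-0.001, 0.003, 1.0, -0.0]
force: [-0.5, 0.6, -5.3]
gripper_width: 0.0621
[494.4 146.1  82.4] [-0.5  0.6 -5.3] 62.1
```

View pics/d1_m.png

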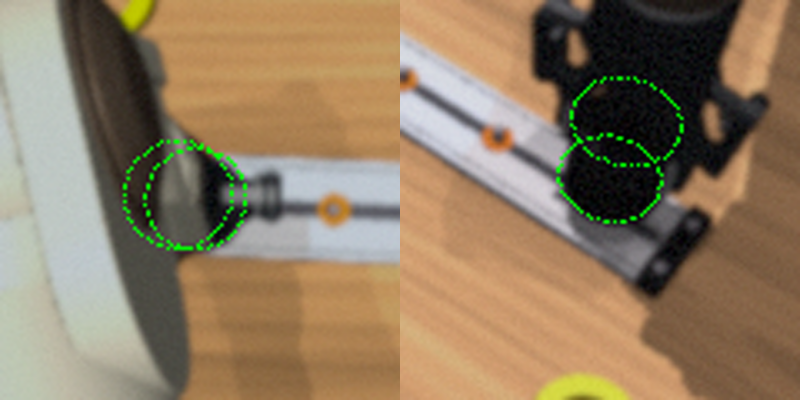

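View pics/d1_w.png

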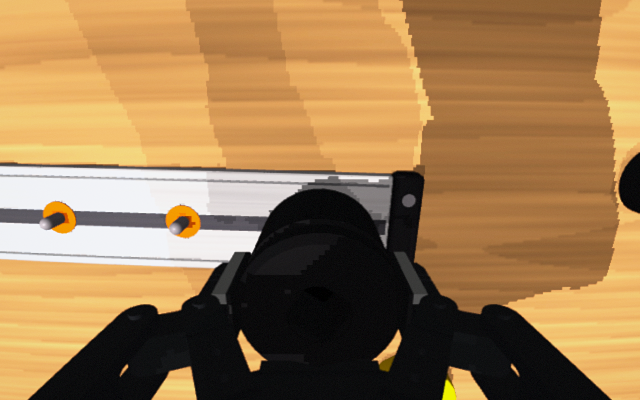

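D hangs over the post with its bottom about 36 mm up. The scene view shows it centred over the rail's last post. Lowering gently.

```bash
python3 -m creep '[[[0,0,-6,0,0,0,0.3],[0,0,-13,0,0,0,0.3],[0,0,-19,0,0,0,0.3],[0,0,-22,0,0,0,0.3],[0,0,-24,0,0,0,0.3],[0,0,-25,0,0,0,0.3],[0,0,-25,0,0,0,0.3]]]'
```

```text
time_s: 7.18
tcp_pos: [0.4943, 0.1465, 0.0584]
tcp_rot: [0.0, 0.003, 1.0, 0.0]
force: [0.0, -0.3, -5.9]
gripper_width: 0.0625
```

```bash
python3 -m creep '[[[0,0,-1,0,0,0,0.3],[0,0,-2,0,0,0,0.3],[0,0,-2,0,0,0,0.3]]]';python3 -m creep '[[[0,0,-1,0,0,0,0.3],[0,0,-2,0,0,0,0.3],[0,0,-2,0,0,0,0.3]]]'
```

```text
time_s: 7.55
tcp_pos: [0.4941, 0.1465, 0.0562]
tcp_rot: [-0.0, 0.003, 1.0, -0.0]
force: [0.0, -0.6, -6.1]
gripper_width: 0.0624
time_s: 7.92
tcp_pos: [0.4942, 0.1465, 0.056]
tcp_rot: [0.0, 0.003, 1.0, 0.0]
force: [-7.6, -2.0, 10.9]
gripper_width: 0.0628
```

Contact came at the predicted height. Releasing and backing off.

```bash
python3 -m creep '[[[0,0,0,0,0,0,0.8],[0,0,0,0,0,0,1],[0,0,0,0,0,0,1],[0,0,10,0,0,0,1],[0,0,40,0,0,0,1],[0,0,90,0,0,0,1],[0,0,120,0,0,0,1],[20,-40,120,0,0,-10,1],[40,-80,120,0,0,-20,1],[60,-120,120,0,0,-30,1]]]'
python3 - <<'E'
from h import *
ims=[]
for n in ("scene","wrist"):
    c=capture(n); ims.append(c["img"])
    if n=="scene":
        for o in look_for(c,"socket_d"):
            b=np.array(o["bbox"]); print(o["conf"],b, fit([(c,b)],.064,.063,(.495,.146),.01) if abs(b[0]-375)<40 else '')
cv2.imwrite("pics/d2.png",cv2.resize(np.vstack([i for i in ims]),(480,600)))
E
```

```text
time_s: 9.18
tcp_pos: [0.5548, 0.0253, 0.1752]
tcp_rot: [0.0, 0.264, 0.965, 0.0]
force: [0.5, 0.1, -0.8]
gripper_width: 0.0856
0.84 [204.1 158.6 231.2 188.6] 
0.81 [233.4  92.2 254.3 113.8] 
0.77 [377.9 183.6 409.5 223.6] (array([0.49924336, 0.15131442]), array([-1.99464813, -0.92806994,  1.84631123,  0.77404049]))
0.63 [478.2 235.6 514.4 268.2]
```

View pics/d2.png

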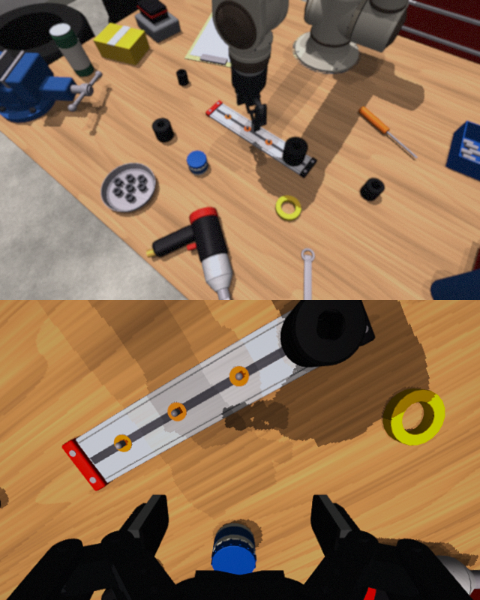

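D stands upright on the last post: scene (295,150), wrist (325,330). I'll use the wrist view to refine the other posts, and the scene box for C.

Run:
```python
from h import *
c=capture("wrist")
hsv=cv2.cvtColor(c["img"],cv2.COLOR_BGR2HSV)
m=((hsv[...,0]>8)&(hsv[...,0]<22)&(hsv[...,1]>215)&(hsv[...,2]>150)).astype(np.uint8)
k,l,s,ce=cv2.connectedComponentsWithStats(m)
for i in range(1,k):
    if s[i,4]>80:
        q=s[i,:2]+s[i,2:4]/2; print(s[i],np.round(at(c,[q],.0105)[0]*1000,1))
sc=capture("scene");
for o in look_for(sc,"socket_c"):
    b=np.array(o["bbox"])
    if 195<b[0]<215: print("c",fit([(sc,b)],.055,.058,(.655,-.215)))
```

```text
[306  91  25  25 377] [493.8  61.2  10.5]
[223 139  24  23 286] [490.8 -20.6  10.5]
[151 181  23  22 250] [487.9 -98.6  10.5]
c (array([ 0.6606536 , -0.20998105]), array([ 0.09856411, -2.05102049, -0.10630721,  1.978678  ]))
```

```bash
python3 -m creep '[[[17,-40,0,0,0,-10,1],[34,-80,0,0,0,-20,1],[51,-120,0,0,0,-30,1],[68,-160,0,0,0,-40,1],[85,-200,0,0,0,-50,1],[102.5,-238,-15,0,0,-60,1],[102.5,-238,-15,0,0,-60,1]]]'
cat >> h.py <<'E'
def wchk(k,xy,fn):
    o=get_obs(); print(np.round(o["tcp_pos"]*1000,1),np.round(o["tcp_rot"],3)); d,h=np.array(S[k])/1e3
    c=capture("wrist"); 
    for x in look_for(c,"socket_"+k):
        b=np.array(x["bbox"]); e=box(c,*xy,d,h)
        if np.abs(b-e).max()<40: r=fit([(c,b)],d,h,xy); print(x["conf"],np.round(r[0]*1000,1),np.round(r[1],1))
    im=c["img"].copy()
    for q in proj(c,cyl(*xy,d,h)): cv2.circle(im,tuple(int(v) for v in q),1,(0,255,0),-1)
    cv2.imwrite(fn,im)
E
python3 -c "
from h import *
wchk('c',(.657,-.2126),'pics/c1.png')"
```

```text
time_s: 10.35
tcp_pos: [0.6568, -0.2124, 0.1571]
tcp_rot: [-0.001, 0.71, 0.705, -0.001]
force: [0.4, 0.9, -0.2]
gripper_width: 0.0854
[ 656.8 -212.4  157.1] [-0.001  0.71   0.705 -0.001]
0.61 [ 656.3 -217.8] [-1.3 -1.5  1.3  1.5]
```

View pics/c1.png

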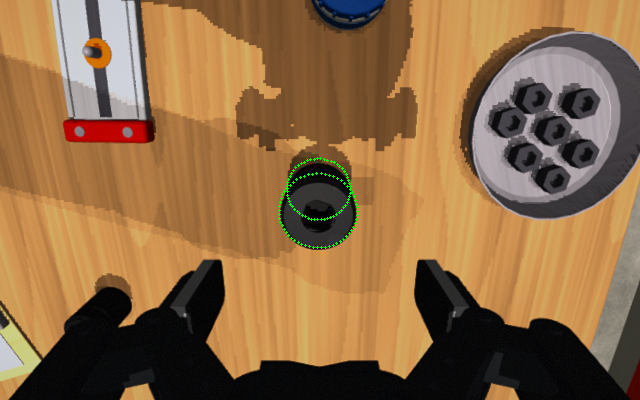

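The C overlay fits at (318,210), and the tray is well clear. Gripping C.

```bash
python3 -m creep '[[[0,-1,-40,0,0,0,1],[0,-1,-80,0,0,0,1],[0,-1,-105,0,0,0,1],[0,-1,-119,0,0,0,1],[0,-1,-119,0,0,0,1],[0,-1,-119,0,0,0,0.2],[0,-1,-119,0,0,0,0.2],[0,-1,-119,0,0,0,0.2],[0,-1,-119,0,0,0,0.2],[0,-1,-119,0,0,0,0.2]]]' 80
python3 -m creep '[[[0,0,0,0,0,0,0.2],[0,0,5,0,0,0,0.2],[0,0,20,0,0,0,0.2],[0,0,50,0,0,0,0.2],[0,0,75,0,0,0,0.2],[0,0,75,0,0,0,0.2]]]'
```

```text
time_s: 11.7
tcp_pos: [0.6574, -0.2127, 0.0424]
tcp_rot: [0.001, 0.709, 0.705, 0.001]
force: [-1.5, 0.9, 7.6]
gripper_width: 0.0535
time_s: 12.45
tcp_pos: [0.6578, -0.2129, 0.1182]
tcp_rot: [0.002, 0.709, 0.705, 0.001]
force: [1.9, 0.4, -6.2]
gripper_width: 0.0536
```

```bash
python3 -m creep '[[[-15,25,0,0,0,0,0.2],[-45,75,0,0,0,0,0.2],[-76,126,0,0,0,0,0.2],[-106,176,0,0,0,0,0.2],[-136,226,0,0,0,0,0.2],[-158,262,0,0,0,0,0.2],[-165,274,-15,0,0,0,0.2],[-165,274,-35,0,0,0,0.2],[-165,274,-42,0,0,0,0.2],[-165,274,-42,0,0,0,0.2]]]'
python3 - <<'E'
from h import *
chk("c2",'c',(.493,.061),.034)
a=capture("wrist")["img"];b=cv2.imread("pics/c2_scene.png");cv2.imwrite("pics/c2_m.png",np.hstack([cv2.resize(a,(440,275)),cv2.resize(b,(275,275))]))
E
```

```text
time_s: 13.7
tcp_pos: [0.4913, 0.0613, 0.0726]
tcp_rot: [-0.0, 0.709, 0.705, -0.001]
force: [-0.4, 0.4, -5.4]
gripper_width: 0.0534
[491.3  61.3  72.6] [-0.4  0.4 -5.4] 53.4
```

View pics/c2_m.png

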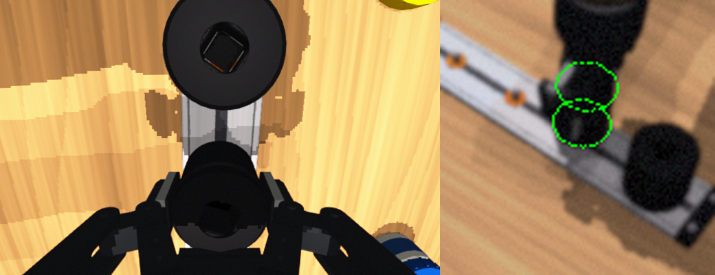

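C is over post c, in line with the rail, with a good gap to D. Lowering 18 mm and then creeping.

```bash
python3 -m creep '[[[1,0,-6,0,0,0,0.2],[1,0,-12,0,0,0,0.2],[1,0,-16,0,0,0,0.2],[1,0,-18,0,0,0,0.2],[1,0,-18,0,0,0,0.2]]]'; python3 -m creep '[[[0,0,-1,0,0,0,0.2],[0,0,-2,0,0,0,0.2],[0,0,-2,0,0,0,0.2]]]'
```

```text
time_s: 14.48
tcp_pos: [0.4926, 0.0615, 0.0551]
tcp_rot: [-0.0, 0.709, 0.705, -0.0]
force: [-0.6, 0.7, -5.9]
gripper_width: 0.0533
time_s: 14.85
tcp_pos: [0.4927, 0.0615, 0.0533]
tcp_rot: [-0.0, 0.709, 0.705, -0.0]
force: [0.0, -0.4, -5.9]
gripper_width: 0.0535
```

```bash
python3 -m creep '[[[0,0,-1,0,0,0,0.2],[0,0,-1.5,0,0,0,0.2],[0,0,-2,0,0,0,0.2]]]'
```

```text
time_s: 15.22
tcp_pos: [0.4928, 0.0615, 0.0523]
tcp_rot: [0.0, 0.709, 0.705, 0.0]
force: [-6.4, -0.2, 9.7]
gripper_width: 0.0536
```

```bash
python3 -m creep '[[[0,0,0,0,0,0,0.7],[0,0,0,0,0,0,1],[0,0,0,0,0,0,1],[0,0,10,0,0,0,1],[0,0,40,0,0,0,1],[0,0,90,0,0,0,1],[0,0,120,0,0,0,1],[-5,56,120,0,0,0,1],[-10,116,120,0,0,0,1],[-15,176,120,0,0,0,1]]]'
python3 -m creep '[[[-5,56,0,0,0,0,1],[-10,110,0,0,0,0,1],[-12,130,-15,0,0,0,1],[-12,130,-15,0,0,0,1]]]'
python3 - <<'E'
from h import *
wchk('b',(.466,.3676),'pics/b1.png')
c=capture("scene"); a=cv2.imread("pics/b1.png")
for k,p in (('d',(.494,.1465)),('c',(.493,.0615))):
    for q in proj(c,cyl(*p,S[k][0]/1e3,S[k][1]/1e3,.01)): cv2.circle(c["img"],tuple(int(v) for v in q),0,(0,255,0),-1)
cv2.imwrite("pics/b1m.png",np.hstack([cv2.resize(a,(480,300)),cv2.resize(c["img"][120:240,270:398],(320,300))]))
E
```

```text
time_s: 16.48
tcp_pos: [0.4776, 0.2392, 0.1723]
tcp_rot: [0.0, 0.709, 0.705, 0.001]
force: [0.4, 0.1, -0.1]
gripper_width: 0.0855
time_s: 16.98
tcp_pos: [0.4649, 0.3678, 0.1547]
tcp_rot: [-0.0, 0.708, 0.706, -0.001]
force: [-0.6, -0.1, 0.5]
gripper_width: 0.0851
[464.9 367.8 154.7] [-0.     0.708  0.706 -0.001]
```

View pics/b1m.png

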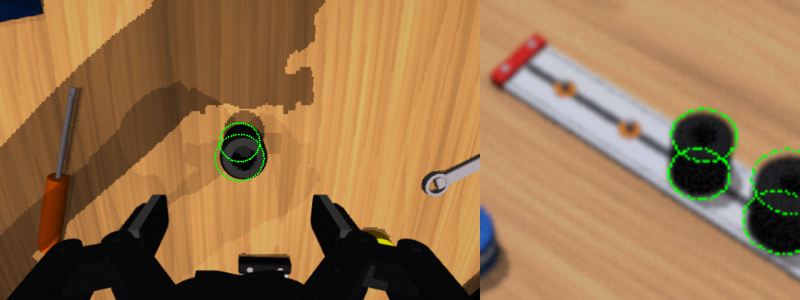

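C and D stand upright where modelled. B appears about 2 mm in +x of its estimate. Gripping B.

```bash
python3 -m creep '[[[2,0,-40,0,0,0,1],[2,0,-80,0,0,0,1],[2,0,-105,0,0,0,1],[2,0,-119,0,0,0,1],[2,0,-119,0,0,0,1],[2,0,-119,0,0,0,0.1],[2,0,-119,0,0,0,0.1],[2,0,-119,0,0,0,0.1],[2,0,-119,0,0,0,0.1],[2,0,-119,0,0,0,0.1]]]' 80
python3 -m creep '[[[0,0,0,0,0,0,0.1],[0,0,5,0,0,0,0.1],[0,0,20,0,0,0,0.1],[0,0,60,0,0,0,0.1],[0,0,100,0,0,0,0.1],[0,0,120,0,0,0,0.1],[0,0,120,0,0,0,0.1]]]'
```

```text
time_s: 18.38
tcp_pos: [0.4685, 0.368, 0.0388]
tcp_rot: [0.0, 0.709, 0.705, 0.001]
force: [0.0, 0.2, 6.2]
gripper_width: 0.0447
time_s: 19.25
tcp_pos: [0.4683, 0.368, 0.1596]
tcp_rot: [0.0, 0.709, 0.705, 0.002]
force: [-0.3, -0.4, -3.5]
gripper_width: 0.0447
```

```bash
python3 -m creep '[[[1,-25,0,0,0,0,0.1],[5,-80,0,0,0,0,0.1],[8,-140,0,0,0,0,0.1],[11,-200,0,0,0,0,0.1],[14,-260,0,0,0,0,0.1],[18,-320,0,0,0,0,0.1],[21,-370,0,0,0,0,0.1],[22,-388,0,0,0,0,0.1],[22,-388,-25,0,0,0,0.1],[22,-388,-50,0,0,0,0.1]]]'
python3 -m creep '[[[0,0,-20,0,0,0,0.1],[0,0,-32,0,0,0,0.1],[0,0,-35,0,0,0,0.1],[0,0,-35,0,0,0,0.1]]]'
python3 - <<'E'
from h import *
chk("b2",'b',(.490,-.0205),.035)
a=capture("wrist")["img"];b=cv2.imread("pics/b2_scene.png");cv2.imwrite("pics/b2_m.png",np.hstack([cv2.resize(a,(440,275)),cv2.resize(b,(275,275))]))
E
```

```text
time_s: 20.5
tcp_pos: [0.4894, -0.0204, 0.1059]
tcp_rot: [-0.0, 0.709, 0.705, -0.0]
force: [-0.5, -0.1, -4.3]
gripper_width: 0.0447
time_s: 21.0
tcp_pos: [0.4899, -0.0203, 0.0726]
tcp_rot: [0.0, 0.709, 0.705, 0.0]
force: [-0.6, 0.2, -3.2]
gripper_width: 0.0446
[489.9 -20.3  72.6] [-0.6  0.2 -3.2] 44.6
```

View pics/b2_m.png

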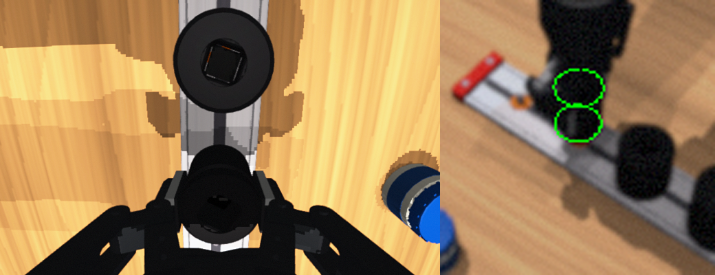

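B is over the third post and on the rail line. It should touch at a TCP height of about 49 mm.

```bash
python3 -m creep '[[[0,0,-6,0,0,0,0.1],[0,0,-13,0,0,0,0.1],[0,0,-18,0,0,0,0.1],[0,0,-21,0,0,0,0.1],[0,0,-21.5,0,0,0,0.1],[0,0,-21.5,0,0,0,0.1]]]'; python3 -m creep '[[[0,0,-1,0,0,0,0.1],[0,0,-2,0,0,0,0.1],[0,0,-2,0,0,0,0.1]]]'
```

```text
time_s: 21.9
tcp_pos: [0.4898, -0.0205, 0.0509]
tcp_rot: [0.0, 0.709, 0.705, 0.0]
force: [-0.1, -0.4, -5.2]
gripper_width: 0.0445
time_s: 22.28
tcp_pos: [0.4898, -0.0205, 0.0489]
tcp_rot: [0.0, 0.709, 0.705, 0.0]
force: [-0.4, 0.0, -3.1]
gripper_width: 0.0442
```

```bash
python3 -m creep '[[[0,0,-1,0,0,0,0.1],[0,0,-1.5,0,0,0,0.1],[0,0,-1.5,0,0,0,0.1]]]'
```

```text
time_s: 22.65
tcp_pos: [0.4898, -0.0205, 0.0488]
tcp_rot: [0.0, 0.709, 0.705, 0.0]
force: [-7.3, -0.9, 10.7]
gripper_width: 0.0449
```

```bash
python3 -m creep '[[[0,0,0,0,0,0,0.6],[0,0,0,0,0,0,1],[0,0,0,0,0,0,1],[0,0,0,0,0,0,1],[0,0,10,0,0,0,1],[0,0,40,0,0,0,1],[0,0,90,0,0,0,1],[0,0,110,0,0,0,1],[-7,-55,110,0,0,0,1],[-14,-110,110,0,0,0,1]]]'
python3 -m creep '[[[-8,-60,0,0,0,0,1],[-16,-120,0,0,0,0,1],[-23,-175,0,0,0,0,1],[-25,-196,-10,0,0,0,1],[-25,-196,-10,0,0,0,1]]]'
python3 - <<'E'
from h import *
wchk('a',(.4505,-.3265),'pics/a1.png')
c=capture("scene"); a=cv2.imread("pics/a1.png")
for k,p in (('b',(.490,-.0205)),('c',(.493,.0615))):
    for q in proj(c,cyl(*p,S[k][0]/1e3,S[k][1]/1e3,.01)): cv2.circle(c["img"],tuple(int(v) for v in q),0,(0,255,0),-1)
cv2.imwrite("pics/a1m.png",np.hstack([cv2.resize(a,(480,300)),cv2.resize(c["img"][120:240,270:398],(320,300))]))
E
```

```text
time_s: 23.9
tcp_pos: [0.4759, -0.1314, 0.1585]
tcp_rot: [0.001, 0.708, 0.706, 0.0]
force: [0.3, -0.4, -0.6]
gripper_width: 0.0854
time_s: 24.52
tcp_pos: [0.4501, -0.327, 0.1463]
tcp_rot: [-0.001, 0.71, 0.704, -0.0]
force: [-0.2, 1.0, 0.4]
gripper_width: 0.0854
[ 450.1 -327.   146.3] [-0.001  0.71   0.704 -0.   ]
0.57 [ 451.5 -328.8] [-1.2 -0.8  1.2  0.8]
```

View pics/a1m.png

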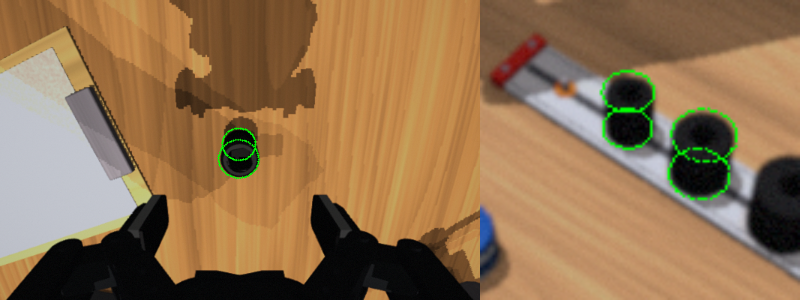

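B sits as modelled, and A's overlay at (239,155) fits to about 1 mm. Gripping A.

```bash
python3 -m creep '[[[0.5,-1,-40,0,0,0,1],[0.5,-1,-75,0,0,0,1],[0.5,-1,-100,0,0,0,1],[0.5,-1,-113,0,0,0,1],[0.5,-1,-113,0,0,0,1],[0.5,-1,-113,0,0,0,0.1],[0.5,-1,-113,0,0,0,0.1],[0.5,-1,-113,0,0,0,0.1],[0.5,-1,-113,0,0,0,0.1],[0.5,-1,-113,0,0,0,0.1]]]' 80
python3 -m creep '[[[0,0,0,0,0,0,0.1],[0,0,5,0,0,0,0.1],[0,0,20,0,0,0,0.1],[0,0,50,0,0,0,0.1],[0,0,70,0,0,0,0.1],[0,0,70,0,0,0,0.1]]]'
```

```text
time_s: 25.92
tcp_pos: [0.4516, -0.3279, 0.0354]
tcp_rot: [0.001, 0.709, 0.705, 0.0]
force: [-1.1, 0.7, 5.2]
gripper_width: 0.0355
time_s: 26.68
tcp_pos: [0.452, -0.3281, 0.1065]
tcp_rot: [0.002, 0.709, 0.705, 0.0]
force: [1.0, -1.3, -2.5]
gripper_width: 0.0357
```

```bash
python3 -m creep '[[[4,25,0,0,0,0,0.1],[12,80,0,0,0,0,0.1],[21,135,0,0,0,0,0.1],[30,190,0,0,0,0,0.1],[35,222,0,0,0,0,0.1],[36,229.5,-10,0,0,0,0.1],[36,229.5,-30,0,0,0,0.1],[36,229.5,-36,0,0,0,0.1],[36,229.5,-36,0,0,0,0.1]]]'
python3 - <<'E'
from h import *
chk("a2",'a',(.4875,-.0985),.035)
a=capture("wrist")["img"];b=cv2.imread("pics/a2_scene.png");cv2.imwrite("pics/a2_m.png",np.hstack([cv2.resize(a,(440,275)),cv2.resize(b,(275,275))]))
E
```

```text
time_s: 27.8
tcp_pos: [0.4867, -0.0985, 0.0676]
tcp_rot: [-0.001, 0.709, 0.705, -0.0]
force: [0.8, -0.4, -2.8]
gripper_width: 0.0356
[486.7 -98.5  67.6] [ 0.8 -0.4 -2.8] 35.6
```

View pics/a2_m.png

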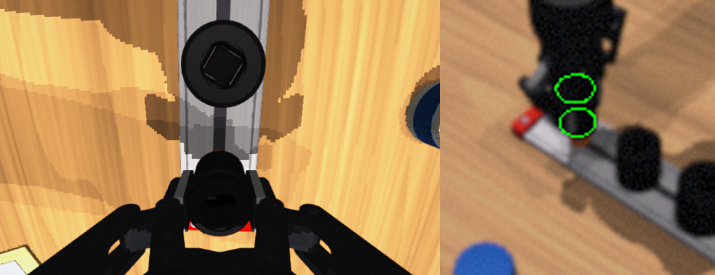

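A is over its post; the orange disc is just visible below it at (582,142). Lowering.

```bash
python3 -m creep '[[[0.5,0,-5,0,0,0,0.1],[0.5,0,-11,0,0,0,0.1],[0.5,0,-16,0,0,0,0.1],[0.5,0,-19,0,0,0,0.1],[0.5,0,-19,0,0,0,0.1]]]'; python3 -m creep '[[[0,0,-1,0,0,0,0.1],[0,0,-2,0,0,0,0.1],[0,0,-2,0,0,0,0.1]]]'
```

```text
time_s: 28.58
tcp_pos: [0.4875, -0.098, 0.049]
tcp_rot: [-0.0, 0.709, 0.705, -0.0]
force: [-0.5, 0.5, -2.0]
gripper_width: 0.0354
time_s: 28.95
tcp_pos: [0.4877, -0.098, 0.0473]
tcp_rot: [-0.0, 0.709, 0.705, -0.0]
force: [0.2, -0.8, -2.5]
gripper_width: 0.0356
```

```bash
python3 -m creep '[[[0,0,-1,0,0,0,0.1],[0,0,-2,0,0,0,0.1],[0,0,-2,0,0,0,0.1]]]'
```

```text
time_s: 29.32
tcp_pos: [0.4877, -0.098, 0.0454]
tcp_rot: [0.0, 0.709, 0.705, 0.0]
force: [-0.9, 0.7, -0.5]
gripper_width: 0.0354
```

```bash
python3 -m creep '[[[0,0,-0.5,0,0,0,0.1],[0,0,-1,0,0,0,0.1],[0,0,-1,0,0,0,0.1]]]'
```

```text
time_s: 29.7
tcp_pos: [0.4878, -0.098, 0.0454]
tcp_rot: [0.0, 0.709, 0.705, 0.0]
force: [-6.0, 1.9, 9.0]
gripper_width: 0.0357
```

Seated. Releasing and retreating clear of the views.

```bash
python3 -m creep '[[[0,0,0,0,0,0,0.5],[0,0,0,0,0,0,1],[0,0,0,0,0,0,1],[0,0,0,0,0,0,1],[0,0,10,0,0,0,1],[0,0,40,0,0,0,1],[0,0,90,0,0,0,1],[0,0,140,0,0,0,1],[-20,-50,160,0,0,0,1],[-40,-100,160,0,0,0,1]]]'
python3 -m creep '[[[-20,-55,0,0,0,0,1],[-40,-110,0,0,0,0,1],[-60,-165,0,0,0,0,1],[-80,-220,0,0,0,0,1],[-80,-220,0,0,0,0,1]]]'
python3 - <<'E'
from h import *
T={'a':(.4877,-.098),'b':(.4898,-.0205),'c':(.4928,.0615),'d':(.494,.1465)}
C={n:capture(n) for n in("top","scene")}
D={n:look_for(c,"socket_a") for n,c in C.items()}
for k,p in T.items():
    d,h=np.array(S[k])/1e3; r=[]
    for n,c in C.items():
        e=box(c,*p,d,h,.01)
        for o in D[n]:
            if np.abs(np.array(o["bbox"])-e).max()<12: r.append((n,np.round(fit([(c,np.array(o["bbox"]))],d,h,p,.01)[0]*1e3,1)))
    print(k,r)
for n in C:
    j=look_for(C[n],"paste_jar"); print(n,np.round(fit([(C[n],np.array(j[0]["bbox"]))],.056,.048,(.678,-.058))[0]*1e3,1))
m=[cv2.resize(C["top"]["img"][190:290,200:420],(440*9//10,180)),cv2.resize(C["scene"]["img"][100:260,240:440],(396,317))]
cv2.imwrite("pics/end.png",np.vstack(m)); cv2.imwrite("pics/endt.png",C["top"]["img"])
E
```

```text
time_s: 30.95
tcp_pos: [0.4481, -0.1991, 0.2073]
tcp_rot: [0.002, 0.708, 0.706, 0.001]
force: [0.6, -0.5, -0.8]
gripper_width: 0.0854
time_s: 31.58
tcp_pos: [0.366, -0.421, 0.2043]
tcp_rot: [-0.0, 0.711, 0.704, -0.0]
force: [0.4, 1.0, 0.1]
gripper_width: 0.0852
a [('top', array([486.7, -93.1])), ('scene', array([ 485.7, -101.9]))]
b [('top', array([483.8, -23. ])), ('scene', array([491.1, -18.1]))]
c [('top', array([491.7,  53.1])), ('scene', array([496.8,  65.9]))]
d [('top', array([492.4, 145.5])), ('scene', array([499.1, 154.1]))]
top [672.  -58.7]
scene [682.3 -55.5]
```

View pics/end.png

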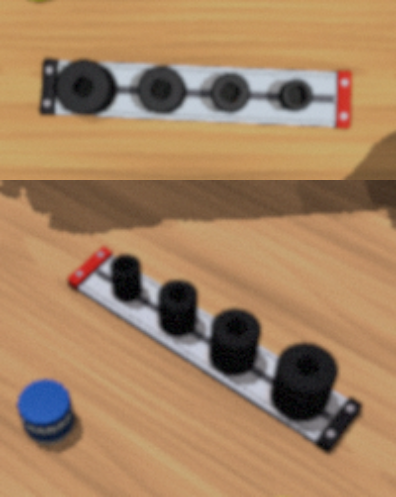

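View pics/endt.png

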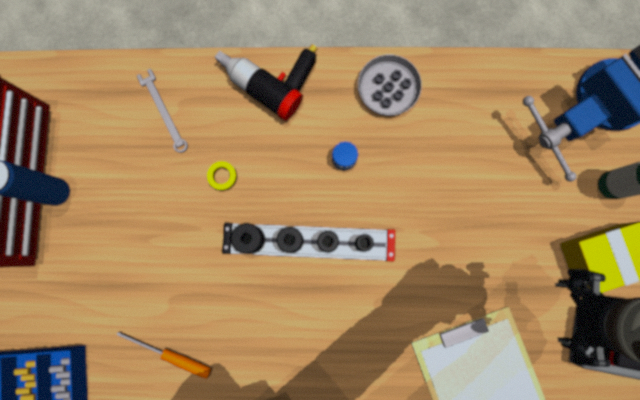

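All four sockets stand upright on the rail in size order, smallest next to the red stop. The jar is unmoved at (344,156), and the gripper is clear with no force on it.

```bash
python3 -c "
from bench import *
print(hand_in())"
```

```text
the job is handed in; nothing more can be done
None
```

All four sockets are back on the rail, mouth down, in size order from the smallest at the red end stop to the largest at the black one. I handed the job in at about 32 s of the 88 s allowed.

- **Placing:** I put them down in the order D, C, B, A. I lowered each one the last few millimetres slowly until the force rose to about +10 N, and that contact came at the height expected for sitting flat on the rail. The sockets were released there, not dropped.
- **Last check:** the final top and scene pictures show all four upright on the rail line, the paste jar where it was, and the gripper clear with no force on it.
- **Disagreement:** in the last check, the positions fitted to the detector's boxes differ by up to about 14 mm between the two cameras and up to about 9 mm from where I released each socket. I put this down to noisy boxes on touching or low-contrast shapes. Outlines drawn at the release positions fitted D, C and B in the scene view when I checked them, and I did not repeat that for A.
- **Jar check:** the same fit puts the jar 1–3 mm from its first reading in each view, which is within its noise.

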